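# Weigh a governor flyweight on the trip balance

## Task

The flyweight from a pump governor lies on the left pan of the trip balance: weigh it. Set as many of the 100 g weights from the wooden block on the right pan as it takes, then trim with the sliding poise on the front bar until the beam floats level and still, pointer on the centre mark, with your hand off. Treat the knife edges with care: set weights down softly, only push the poise along with a light fingertip (no pinching, no running it hard into its ends), touch neither the flyweight nor the things around, and leave a weight that is not needed in its block.

Things in the scene. Friction and masses are not known exactly. Their poses are not given: they have to be found in the camera images.
- balance: Grey two-pan trip balance, fixed, base 165 (x) by 300 (y) mm. Origin on the bench under the middle of its beam. x points to its back, y to the load pan (left). Pans centred at y = +130 (load) and -130 mm (weights), always horizontal; where a load lies on its pan does not matter. Pointer and white scale at x = +45, pointer tip at z = 151 mm. Bar of the poise along y at x = -85 mm, 6 mm wide, top at z = 82 mm when level
- beam (a joint): Tilt of the beam, rad: 0 level (pointer on the centre mark), +0.10 stop with the load pan (left) down, -0.10 stop with the weight pan down. Untouched, it tilts about 0.0046 rad per gram of difference, so it leaves a stop within 21 g of balance; damped, settles in about 1.2 s. While a finger touches the poise the reading is false. The poise's bar tilts with it
- poise (a joint): Position of the poise on its bar, m: 0 at the left (load side) end stop, 0.11 at the right end stop; it grows towards the balance's -y. At 0 it adds nothing, each mm adds the equivalent of 1 g in the weight pan, up to 110 g. A sprung, greased slide: about 2 N to creep, 2.5 N more at 100 mm/s; it stays where it is left. It starts near the right end
- poise_top (a point): Centre of the top face of the poise, an upright steel block 20 mm across the bar, 20 mm along it, 42 mm high; 29 mm of it stands clear above the bar, so that a fingertip beside it can push on its end face. Poise and bar rise and sink with the tilt of the beam, by up to 6 mm at the bar's ends
- load_pan_floor (a point): Centre of the left pan's floor, on which the flyweight lies; 107 mm above the bench when level, 13 mm higher or lower at the stops
- weight_pan_floor (a point): Centre of the right pan's floor (flat to radius 50 mm, then a rim 6 mm above the floor, 60 mm outer radius); 107 mm above the bench when level, 13 mm higher or lower at the stops
- flyweight: Dark steel governor flyweight, about 58 x 50 x 24 mm, lying on the load pan; weighs somewhere between 130 and 285 g. Origin under its middle
- weight_a: 100 g steel weight: plain cylinder 20 mm in diameter and 38 mm high with a small 14 mm knob on top, 47 mm high in all; origin at the centre of its underside, z up. It starts upright in a hole of the block
- weight_b: 100 g steel weight, the same as weight_a
- block: Wooden weight block, fixed, 135 (x) by 60 (y) by 18 mm high, with two holes 24 mm wide and 10 mm deep at x = -35 and +35 mm, each with a weight in it standing 37 mm proud. Origin under its centre
- injector: Bystander: a diesel injector about 150 mm long lying on the bench; origin under its middle
- wrench: Bystander: a 170 mm steel wrench lying on the bench
- parts_tray: Bystander: a fixed grey open tray 120 x 170 x 35 mm with nozzle parts, left far side
There are look-alikes about, which are no part of the job. What is shaped like the weight_b but black or red is not meant.

How it is judged (in metres and radians):
At the end, for the whole second after the job is handed in: Hands off, the beam floats still and level within 0.015 rad (about 3 g); the flyweight lies on the load pan; one or both 100 g weights stand upright on the floor of the weight pan (within 45 mm of its centre), and a weight that is not on the pan stands in the block where it was (within 20 mm) (value of joint beam between -0.015 and 0.015 rad and velocity of joint beam between -0.03 and 0.03 rad/s and horizontal distance between flyweight and load_pan_floor below 0.03 m and z of flyweight in the frame of load_pan_floor below 0.005 m and ((horizontal distance between weight_a and weight_pan_floor below 0.045 m and z of weight_a in the frame of weight_pan_floor between -0.004 and 0.004 m and angle between weight_a's own z axis and vertical below 0.1 rad) or (horizontal distance between weight_b and weight_pan_floor below 0.045 m and z of weight_b in the frame of weight_pan_floor between -0.004 and 0.004 m and angle between weight_b's own z axis and vertical below 0.1 rad)) and ((horizontal distance between weight_a and weight_pan_floor below 0.045 m and z of weight_a in the frame of weight_pan_floor between -0.004 and 0.004 m and angle between weight_a's own z axis and vertical below 0.1 rad) or (distance of weight_a from where it was at the start of the episode below 0.02 m and angle between weight_a's own z axis and vertical below 0.2 rad)) and ((horizontal distance between weight_b and weight_pan_floor below 0.045 m and z of weight_b in the frame of weight_pan_floor between -0.004 and 0.004 m and angle between weight_b's own z axis and vertical below 0.1 rad) or (distance of weight_b from where it was at the start of the episode below 0.02 m and angle between weight_b's own z axis and vertical below 0.2 rad))); the robot touches nothing.
It fails at once if the robot presses or pinches any part of the balance (base, beam, poise, pans) with more than 12 N (contact force between any of the arm, the fingers and balance above 12 N).
It fails at once if a weight is dropped on or pressed into the balance with more than 10 N (contact force between any of weight_a, weight_b and balance above 10 N).
It fails at once if the robot touches the flyweight (contact force between any of the arm, the fingers and flyweight above 0.5 N).
It fails at once if the injector or the wrench is moved more than 15 mm (distance of any of injector, wrench from where it was at the start of the episode above 0.015 m).
It also fails if it takes over 72 s, if anything falls off the work surface, if the arm or the gripper's body presses on something with over 40 N, if the wrist force passes 120 N, or if a joint passes its speed limit or range.

## Robot

A 6-joint arm with a two-finger parallel gripper is mounted at the origin on the work surface. World frame = base frame: x ahead of the robot, y to its left, z up, the work surface at z = 0. Lengths are in mm, angles in rad, forces in N, time in s.
With the tool pointing down it reaches from about 300 to 825 mm from the base axis. Payload 5.4 kg.
Tool frame: the origin (TCP) lies midway between the tips of the shut fingers; the grasp point (between the pads) lies 19 mm behind it; z points along the fingers, y is the line along which they close (so a half turn about z gives the same grasp; the last joint's range is limited). The gripper opens to 92 mm and grips with 3 to 60 N. Pads are 20 mm wide; open, the fingers measure 128 mm over their backs; the gripper's body (75 mm by 189 mm) begins 69 mm behind the grasp point.
Start: joints at [-1.504, 0.158, 1.597, -0, 1.386, -0.21], TCP at [157.112, -553.102, 214.601] pointing down, gripper open.
Joint ranges: [-2.91, 2.91], [-0.94, 2.29], [0.18, 2.7], [-1.29, 4.43], [0.17, 2.64], [-3, 3]. Speed limits (rad/s): [2.57, 2.57, 3.14, 3.14, 3.14, 3.14].

## Interface

Orientations are given as a unit quaternion [x, y, z, w].
In Python, from workcell import arm gives the robot as it stands.
- The arm moves only by the shell command python3 -m jog 'ROWS'. ROWS is a JSON object of lists of equal length, an entry for each row: "xyz": the shift along the tool's x, y, z in cm, a list of three; "dr": the turn, a rotation vector about the tool's x, y, z in degrees, a list of three; "hand": the opening, from 0 (shut) to 1 (fully open). In form: {"xyz": [[x, y, z], ...], "dr": [[rx, ry, rz], ...], "hand": [hand, ...]}. A call has 1 to 5 rows; each row is the pose to reach, as a shift and turn from the pose commanded when the call began, along the tool's axes at that moment; what a row does not reach only later rows make up. A row lasts 1/10 s, in which the tool goes at most 50 mm and 8.59 degrees, less where a joint would pass 70% of its speed; a pose out of reach is approached as far as the arm can. A call with a gripper value outside its range is refused whole. The fingers move at their own pace and stop on an object; the grip force is fixed at half the most. Time passes only in rows, so rows that repeat a pose let the fingers close. It gives the time, the measured TCP pose, the force, the opening and the grip force at its end, in the units of the state.
- arm.sense(): the state, without advancing time (a new reading comes with each control period).
- arm.read_camera(name): name is "scene" or "side" or "wrist"; returns the picture (384x512x3 uint8, red, green, blue); there is no depth.
- arm.calibration(name): a dict with "intrinsics" (3x3 intrinsics, pixels), "k1" (the pictures are not rectified: a ray, as slopes to the right and down, at radius r is drawn at 1 + k1 r^2 times it, then the intrinsics apply), "xyz" and "attitude" of the camera in the world. Camera axes: x right, y up, looking along -z (the intrinsics and any distortion apply to the point x, -y, -z); pixel columns grow to the right and rows downward; lengths in mm; the calibration is good to about 2 mm. A picture is of the moment at which its call begins: read the wrist's pose just before it. calibration takes no time and is no camera call; for the wrist camera it gives the pose at the moment of the call.
- arm.sign_off(): hands the job in; it is judged then, once.
Trained networks look in the newest picture that a camera, given by its name, has taken for a name from the list of things; names that differ only in an ending like _2 or _b are one class to them, and where a whole thing is asked for, a point or a joint stands for the part that bears it (a point fixed in the world has none). Each returns a list of dicts, best first, with "confidence" (0 to 1); they miss things now and then, are a little off and sometimes report something else, mostly with a low value. They report only what shows in the picture. A call takes as long as a camera call. They do not tell look-alikes from the thing itself.
- arm.boxes_of(camera, name): "rect" ([left, top, right, bottom] as shares, 0 to 1, of the picture: columns of its width, rows of its height, round what is visible of it).
- arm.trace(camera, name): "mask" (384x512 bool, what is visible of it) and "rect" ([left, top, right, bottom] as shares, 0 to 1, of the picture: columns of its width, rows of its height, round what is visible of it).
The state is a dict: "clock": time; "joint_pos": joint angles; "joint_velocities": joint speeds; "joint_torque": joint torques, N m; "position": TCP position; "orientation": TCP orientation; "contact_force": force on the tool from outside, world axes, zero at the start; "ft_torque": the same for the moment, N m; "gripper_width": finger opening in mm; "gripper_force": force on a finger pad.
Only numpy, scipy, OpenCV 4.12 (cv2) and the standard library are available. Lean on these libraries where they do the work, as an engineer would, in place of code of your own. Each camera call takes 0.05 s, during which the arm holds its last target. There are 200 camera calls.

## Working session

There is one attempt and no reset: what is moved stays moved. The work goes in short steps, Python scripts to look and compute and a shell command to move; the robot and the scene stay as the last step left them, time stands still between calls to the robot, and variables do not carry over. Pictures are saved under pics/ and viewed, at most 10 in all, crops included, and the job is handed in when it is done.

```bash
ls; mkdir -p pics; cat > h.py <<'E'
import numpy as np,cv2,json
from workcell import arm
from scipy.spatial.transform import Rotation as R
def snap(c,fn=None):
    im=arm.read_camera(c)
    if fn: cv2.imwrite('pics/'+fn,cv2.cvtColor(im,cv2.COLOR_RGB2BGR))
    return im
def cal(c):
    k=arm.calibration(c);a=np.array(k['attitude'],float)
    M=a if a.shape==(3,3) else R.from_quat(a).as_matrix()
    return np.array(k['intrinsics']),k['k1'],np.array(k['xyz'],float),M
def ray(K,px):
    K,k1,o,M=K
    d=np.array([(px[0]-K[0,2])/K[0,0],(px[1]-K[1,2])/K[1,1]]);u=d.copy()
    for _ in range(20): u=d/(1+k1*(u@u))
    v=M@np.array([u[0],-u[1],-1]);return o,v/np.linalg.norm(v)
def proj(K,p):
    K,k1,o,M=K
    c=M.T@(np.array(p,float)-o);u=np.array([c[0],-c[1]])/-c[2];u*=1+k1*(u@u)
    return np.array([K[0,0]*u[0]+K[0,2],K[1,1]*u[1]+K[1,2]])
def atz(K,px,z):
    o,d=ray(K,px);return o+d*(z-o[2])/d[2]
def tri(rs):
    A=sum(np.eye(3)-np.outer(d,d) for o,d in rs);b=sum((np.eye(3)-np.outer(d,d))@o for o,d in rs)
    p=np.linalg.solve(A,b);return p,[np.linalg.norm((np.eye(3)-np.outer(d,d))@(p-o)) for o,d in rs]
def rectpx(r): return [r[0]*512,r[1]*384,r[2]*512,r[3]*384]
E
python3 - <<'E'
from h import *
ims=[snap(c,c+'0.png') for c in('scene','side','wrist')]
cv2.imwrite('pics/both.png',cv2.cvtColor(np.vstack([cv2.resize(np.hstack(ims[:2]),(800,300)),]),cv2.COLOR_RGB2BGR))
np.set_printoptions(precision=1,suppress=True)
for c in('scene','side','wrist'):
    k=arm.calibration(c);print(c,k)
    for n in('balance','weight_a','block','poise','flyweight','beam','injector','wrench','weight_pan_floor'):
        try:print(n,[(np.array(rectpx(b['rect'])).round(),round(b['confidence'],2)) for b in arm.boxes_of(c,n)[:4]])
        except Exception as e:print(n,e)
print(arm.sense())
E
```

```text
pics
scene {'intrinsics': array([[416.2,   0. , 255.8],
       [  0. , 416.2, 188.2],
       [  0. ,   0. ,   1. ]]), 'k1': -0.05559512060320092, 'xyz': array([1302.5, -137.1,  976.5]), 'attitude': array([0.3, 0.2, 0.6, 0.7])}
balance [(array([171., 166., 310., 253.]), 0.86), (array([122., 181., 129., 191.]), 0.35)]
weight_a [(array([120., 182., 129., 193.]), 0.66), (array([265., 165., 311., 200.]), 0.52), (array([161., 207., 170., 224.]), 0.44)]
block [(array([115., 179., 149., 221.]), 0.76)]
poise [(array([114., 181., 148., 220.]), 0.67), (array([209., 175., 216., 190.]), 0.62), (array([173., 187., 218., 226.]), 0.51)]
flyweight [(array([281., 176., 298., 193.]), 0.74)]
beam [(array([203., 174., 272., 212.]), 0.64)]
injector [(array([202., 172., 274., 213.]), 0.25)]
wrench [(array([ 99., 235., 154., 280.]), 0.69), (array([172., 166., 310., 251.]), 0.39)]
weight_pan_floor [(array([173., 188., 218., 225.]), 0.64), (array([116., 183., 146., 219.]), 0.58)]
side {'intrinsics': array([[454.1,   0. , 262.8],
       [  0. , 454.1, 189.2],
       [  0. ,   0. ,   1. ]]), 'k1': -0.0060096081
[... 850 characters left out ...]
    [  0. , 264.9, 195.3],
       [  0. ,   0. ,   1. ]]), 'k1': 0.009954770232407829, 'xyz': array([ 234.7, -531.1,  384.6]), 'attitude': array([-0.1,  0.1, -0.6,  0.8])}
balance []
weight_a []
block []
poise []
flyweight []
beam []
injector []
wrench []
weight_pan_floor []
{'clock': 1.5, 'joint_pos': array([-1.5,  0.2,  1.6,  0. ,  1.4, -0.2]), 'joint_velocities': array([0., 0., 0., 0., 0., 0.]), 'joint_torque': array([ -0. , -38.6, -32.2,   0.1,   0. ,   0. ]), 'position': array([ 157.1, -553.1,  214.6]), 'orientation': array([ 1. ,  0.1,  0. , -0. ]), 'contact_force': array([ 0.6,  0.7, -1.1]), 'ft_torque': array([ 0., -0., -0.]), 'gripper_force': 0.0, 'gripper_width': 91.94738558163863}
```

View pics/scene0.png

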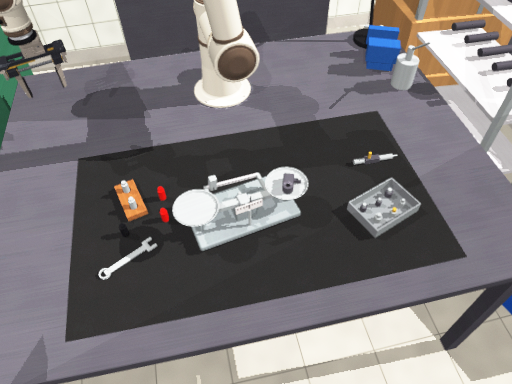

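View pics/side0.png

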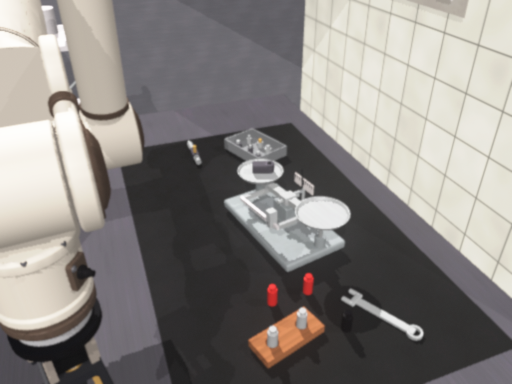

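Scene picture: balance at about (240,210), with the load pan at right (287,184) and the weight pan at left (196,207). The block is at (131,200) with steel weights at about (125,187) and (132,203). Red look-alikes stand at (161,193) and (164,215), a black one at (125,230). In the side picture the steel weights are at (302,318) and (272,338), the reds at (272,295) and (308,284), the black at (346,320). The steel weights in the block fit the description; I confirm this in an enlarged crop.

```bash
python3 - <<'E'
from h import *
a=cv2.imread('pics/scene0.png')[155:255,95:320];b=cv2.imread('pics/side0.png')[150:370,220:370]
b2=cv2.resize(b[140:],None,fx=3.2,fy=3.2,interpolation=3)
a=cv2.resize(a,(800,356),interpolation=cv2.INTER_CUBIC)
o=np.zeros((600,800,3),np.uint8);o[:356]=a;b2=b2[:244];o[356:356+b2.shape[0],:b2.shape[1]]=b2
cv2.imwrite('pics/crop1.png',o)
np.set_printoptions(precision=1,suppress=True)
S,D=cal('scene'),cal('side')
prs={'loadpan':((287,184),(261,171)),'wpan':((196,207),(323,213)),'w1':((125,187),(272,338)),'w2':((132,203),(302,318)),'poise':((212.5,183),(269.5,218))}
for n,(p,q) in prs.items():
    x,r=tri([ray(S,p),ray(D,q)]);print(n,x,np.array(r))
E
```

```text
loadpan [591.5  92.1  94.8] [0.4 0.4]
wpan [ 637.6 -164.4  122.7] [1.9 1.9]
w1 [ 440.1 -365.3   29.1] [0.3 0.3]
w2 [ 509.3 -345.3   32.4] [0.3 0.3]
poise [ 538.  -107.5   93.3] [1.6 1.6]
```

View pics/crop1.png

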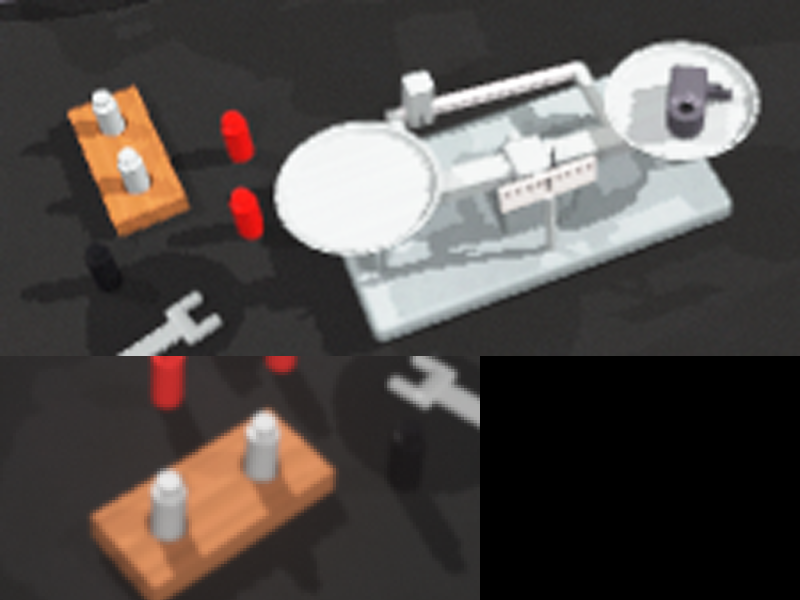

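The crop confirms that the two steel-coloured weights in the block are the ones meant; the red ones and the black one are not.

```bash
cat >> h.py <<'E'
np.set_printoptions(precision=2,suppress=True)
def shift(p,yaw=None):
    "rows needed (cm, deg) from the measured pose to p with tool x at yaw (deg), pointing down"
    s=arm.sense();M=R.from_quat(s['orientation']).as_matrix()
    d=M.T@(np.array(p,float)-s['position'])/10
    r=None
    if yaw is not None:
        c,n=np.cos(np.radians(yaw)),np.sin(np.radians(yaw))
        T=np.array([[c,n,0],[n,-c,0],[0,0,-1.]]);r=R.from_matrix(M.T@T).as_rotvec(degrees=True)
    return d,r
E
python3 - <<'E'
from h import *
s=arm.sense();print(R.from_quat(s['orientation']).as_matrix());print(shift([440,-370,215],16.1))
E
```

```text
[[ 0.96  0.27  0.  ]
 [ 0.27 -0.96  0.  ]
 [ 0.   -0.   -1.  ]]
(array([32.22, -9.88, -0.04]), array([-0.  , -0.  , -0.24]))
```

```bash
python3 -m jog '{"xyz":[[5,-1.5,0],[10,-3,0],[15,-4.5,0],[20,-6,0],[24,-7.5,0]],"dr":[[0,0,0],[0,0,0],[0,0,0],[0,0,0],[0,0,0]],"hand":[0.5,0.5,0.5,0.5,0.5]}' && python3 -m jog '{"xyz":[[4,-1.2,0],[8,-2.4,0],[8,-2.4,0],[8,-2.4,0]],"dr":[[0,0,0],[0,0,0],[0,0,0],[0,0,0]],"hand":[0.5,0.5,0.5,0.5]}'
python3 - <<'E'
from h import *
im=snap('wrist','wr1.png');K=cal('wrist')
for n in('weight_a','block','poise','weight_pan_floor'):
    for b in arm.boxes_of('wrist',n)[:5]: print(n,np.array(rectpx(b['rect'])),round(b['confidence'],2))
for p in ([440.1,-365.3,55],[509.3,-345.3,55]): print(proj(K,p))
print(arm.sense()['position'],K[2])
E
```

```text
clock: 2.0
position: [367.8, -415.1, 214.8]
orientation: [0.99, 0.138, 0.0, 0.0]
contact_force: [0.3, -0.1, 0.1]
gripper_width: 53.7
gripper_force: 0.0
clock: 2.4
position: [436.9, -370.9, 214.5]
orientation: [0.99, 0.139, -0.0, 0.0]
contact_force: [-0.8, 0.6, -1.7]
gripper_width: 46.0
gripper_force: 0.0
weight_a [280.88  50.8  301.98  74.  ] 0.87
weight_a [173.11 116.51 196.81 132.4 ] 0.86
weight_a [183.3  46.2 204.9  65.4] 0.72
weight_a [245.4  112.51 258.92 130.1 ] 0.55
weight_a [245.4  166.   258.   186.39] 0.49
block [228.71  97.31 275.   198.68] 0.82
poise [ 0.   1.  46.8 36.1] 0.79
poise [  5.38   0.   151.4   64.9 ] 0.37
[251.29 178.96]
[250.76 120.12]
[ 435.69 -372.19  214.62] [ 513.92 -349.48  384.48]
```

View pics/wr1.png

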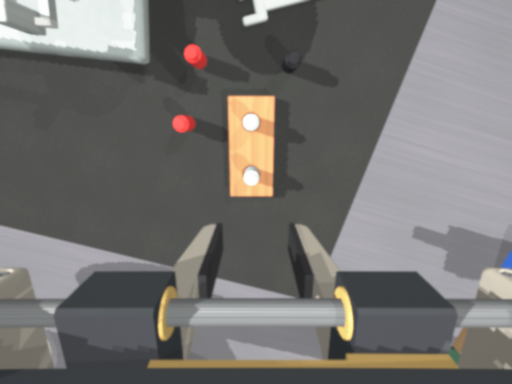

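Wrist view: the steel weights are in the block at (250,121) and (251,177), the reds at (195,56) and (184,124), the black at (291,62). The projections of my triangulated points agree to about 2 px.

```bash
python3 - <<'E'
from h import *
W=cal('wrist');S,D=cal('scene'),cal('side')
W=(W[0],W[1],np.array([513.92,-349.48,384.48]),W[3])
def blob(fn,x0,y0,x1,y1):
    im=cv2.imread('pics/'+fn)[y0:y1,x0:x1];h=cv2.cvtColor(im,cv2.COLOR_BGR2HSV)
    m=((h[...,1]<60)&(h[...,2]>120));y,x=np.nonzero(m);t=y.min()
    return np.array([x.mean()+x0+0,y.mean()+y0]),np.array([x.min()+x0,y.min()+y0,x.max()+x0,y.max()+y0])
for n,w,s,d in(('w1',(240,164,262,190),(118,178,131,194),(264,324,282,352)),('w2',(240,110,262,132),(125,194,139,210),(294,304,310,332))):
    bs=[blob('wr1.png',*w),blob('scene0.png',*s),blob('side0.png',*d)]
    print(n,[b[0] for b in bs],[b[1] for b in bs])
    print(' at55',atz(W,bs[0][0],52))
    x,r=tri([ray(c,b[0]) for c,b in zip((W,S,D),bs)]);print(' tri',x,np.array(r))
print(shift([509.3,-345.3,90],16.1))
E
```

```text
w1 [array([250.82, 175.61]), array([124.77, 186.27]), array([272.15, 336.45])] [array([243, 166, 258, 185]), array([121, 180, 129, 192]), array([267, 325, 277, 347])]
 at55 [ 443.61 -363.49   52.  ]
 tri [ 440.1  -364.77   32.8 ] [0.72 0.64 0.22]
w2 [array([250.34, 121.85]), array([131.88, 202.64]), array([301.54, 318.09])] [array([242, 114, 258, 130]), array([128, 197, 136, 208]), array([297, 307, 306, 328])]
 at55 [ 507.33 -345.26   52.  ]
 tri [ 507.69 -345.39   32.69] [0.83 0.69 0.41]
(array([ 7.82, -0.59, 12.46]), array([ 0.  ,  0.01, -0.35]))
```

```bash
python3 -m jog '{"xyz":[[4,-0.3,4],[7.7,-0.6,8],[7.7,-0.6,12],[7.7,-0.6,12],[7.7,-0.6,12]],"dr":[[0,0,0],[0,0,0],[0,0,0],[0,0,0],[0,0,0]],"hand":[0.5,0.5,0.5,0.5,0.5]}' 
python3 - <<'E'
from h import *
print(shift([508,-345.3,21],16.1))
E
```

```text
clock: 3.15
position: [508.2, -344.8, 94.4]
orientation: [0.99, 0.138, -0.001, -0.001]
contact_force: [0.2, -0.8, 0.7]
gripper_width: 46.1
gripper_force: 0.0
(array([-0.02,  0.06,  7.34]), array([-0.08,  0.06, -0.29]))
```

```bash
python3 -m jog '{"xyz":[[0,0,3],[0,0,6],[0,0,7.3],[0,0,7.3],[0,0,7.3]],"dr":[[0,0,0],[0,0,0],[0,0,0],[0,0,0],[0,0,0]],"hand":[0.5,0.5,0.5,0.4,0.2]}' && python3 -m jog '{"xyz":[[0,0,0],[0,0,0],[0,0,0],[0,0,0]],"dr":[[0,0,0],[0,0,0],[0,0,0],[0,0,0]],"hand":[0.1,0.1,0.1,0.1]}'
```

```text
clock: 3.65
position: [510.0, -346.1, 24.1]
orientation: [0.99, 0.138, 0.001, 0.001]
contact_force: [0.4, -0.7, -0.2]
gripper_width: 31.9
gripper_force: 0.0
clock: 4.05
position: [510.2, -345.6, 23.8]
orientation: [0.99, 0.138, 0.001, 0.001]
contact_force: [-0.3, 0.3, 6.6]
gripper_width: 19.0
gripper_force: 30.0
```

```bash
python3 -m jog '{"xyz":[[0,0,-1.5],[0,0,-5],[0,0,-9],[0,0,-13],[0,0,-16]],"dr":[[0,0,0],[0,0,0],[0,0,0],[0,0,0],[0,0,0]],"hand":[0.1,0.1,0.1,0.1,0.1]}' && python3 -m jog '{"xyz":[[3,-2.2,0],[6.6,-4.8,0],[9,-6.5,0],[9,-6.5,0],[9,-6.5,0]],"dr":[[0,0,0],[0,0,0],[0,0,0],[0,0,0],[0,0,0]],"hand":[0.1,0.1,0.1,0.1,0.1]}'
python3 - <<'E'
from h import *
im=snap('wrist','wr2.png');W=cal('wrist')
for n in('weight_pan_floor','poise','weight_a'):
    for b in arm.boxes_of('wrist',n)[:3]: print(n,np.array(rectpx(b['rect'])),round(b['confidence'],2))
print(proj(W,[637.6,-164.4,120]),proj(W,[538,-107.5,93.3]))
import pickle;pickle.dump(W,open('W2.pkl','wb'))
E
```

```text
clock: 4.55
position: [509.7, -345.0, 185.7]
orientation: [0.99, 0.138, 0.001, 0.001]
contact_force: [0.4, -0.9, -1.4]
gripper_width: 18.9
gripper_force: 29.9
clock: 5.05
position: [577.9, -257.1, 182.2]
orientation: [0.99, 0.139, -0.0, 0.0]
contact_force: [-0.1, -0.9, -1.9]
gripper_width: 19.2
gripper_force: 29.9
weight_pan_floor [ 91.39  32.99 237.11 187.39] 0.91
poise [ 76.39 181.02 125.08 214.5 ] 0.97
weight_a [334.28 188.58 355.89 209.01] 0.93
weight_a [245.3  185.4  261.38 203.6 ] 0.82
weight_a [242.28 220.11 273.2  275.6 ] 0.6
[167.3  114.02] [102.28 196.83]
```

View pics/wr2.png

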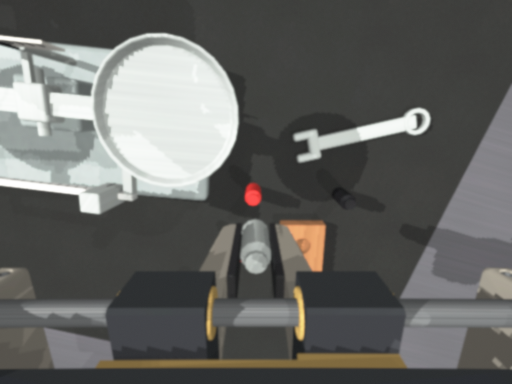

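The wrist view shows the weight held between the pads at (256,245). The pan is at (165,110) and the poise at (100,198), both in agreement with the triangulation.

```bash
python3 - <<'E'
from h import *
import pickle;W=pickle.load(open('W2.pkl','rb'));S,D=cal('scene'),cal('side')
print('pan',atz(W,(164.5,110.2),126),tri([ray(W,(164.5,110.2)),ray(S,(195.5,206.5)),ray(D,(323,213))]))
print('poise',tri([ray(W,(99,200)),ray(S,(212.5,183)),ray(D,(269.5,218.5))]))
for p in ([657,-159,160],[640,-163,160]): print(shift(p,16.1))
E
```

```text
pan [ 640.35 -163.52  126.  ] (array([ 638.35, -164.36,  124.12]), [np.float64(2.3443379377957525), np.float64(2.61481953761614), np.float64(2.5301044157872363)])
poise (array([ 536.56, -107.13,   93.51]), [np.float64(2.979354214814379), np.float64(2.7650157219482607), np.float64(0.22322343574417097)])
(array([10.38, -7.4 ,  2.17]), array([ 0.01,  0.01, -0.33]))
(array([ 8.63, -7.48,  2.17]), array([ 0.01,  0.01, -0.33]))
```

```bash
python3 -m jog '{"xyz":[[3,-2.2,0],[6.5,-4.6,0],[10.5,-7.4,1],[10.5,-7.4,2],[10.5,-7.4,3]],"dr":[[0,0,0],[0,0,0],[0,0,0],[0,0,0],[0,0,0]],"hand":[0.1,0.1,0.1,0.1,0.1]}' && python3 -m jog '{"xyz":[[0,0,0.2],[0,0,0.3],[0,0,0.3],[0,0,0.3],[0,0,0.3]],"dr":[[0,0,0],[0,0,0],[0,0,0],[0,0,0],[0,0,0]],"hand":[0.1,0.1,0.1,0.1,0.1]}'
python3 - <<'E'
from h import *
print([arm.sense()[k] for k in('position','contact_force')])
E
```

```text
clock: 5.75
position: [658.6, -157.5, 150.8]
orientation: [0.99, 0.138, -0.0, 0.0]
contact_force: [0.3, 0.4, -1.0]
gripper_width: 19.2
gripper_force: 29.9
clock: 6.25
position: [658.8, -158.0, 149.3]
orientation: [0.99, 0.138, 0.0, 0.0]
contact_force: [0.4, 0.1, -1.2]
gripper_width: 19.0
gripper_force: 29.9
[array([ 658.81, -158.04,  149.31]), array([ 0.42,  0.06, -1.19])]
```

```bash
python3 -m jog '{"xyz":[[0,0,0.25],[0,0,0.5],[0,0,0.75],[0,0,0.9],[0,0,0.9]],"dr":[[0,0,0],[0,0,0],[0,0,0],[0,0,0],[0,0,0]],"hand":[0.1,0.1,0.1,0.1,0.1]}' && python3 -m jog '{"xyz":[[0,0,0.05],[0,0,0.1],[0,0,0.1],[0,0,0.1]],"dr":[[0,0,0],[0,0,0],[0,0,0],[0,0,0]],"hand":[0.1,0.1,0.1,0.1]}'&& python3 -m jog '{"xyz":[[0,0,0.05],[0,0,0.1],[0,0,0.1],[0,0,0.1]],"dr":[[0,0,0],[0,0,0],[0,0,0],[0,0,0]],"hand":[0.1,0.1,0.1,0.1]}'
```

```text
clock: 6.75
position: [658.4, -157.3, 139.1]
orientation: [0.99, 0.138, -0.0, -0.0]
contact_force: [-0.5, 0.2, -1.2]
gripper_width: 19.2
gripper_force: 29.9
clock: 7.15
position: [658.7, -157.5, 138.7]
orientation: [0.99, 0.138, 0.0, 0.0]
contact_force: [1.0, 0.6, -0.8]
gripper_width: 19.0
gripper_force: 29.9
clock: 7.55
position: [658.6, -157.5, 137.6]
orientation: [0.99, 0.138, -0.0, -0.0]
contact_force: [-0.5, 1.3, -1.7]
gripper_width: 19.3
gripper_force: 29.9
```

```bash
python3 -m jog '{"xyz":[[0,0,0.05],[0,0,0.1],[0,0,0.1]],"dr":[[0,0,0],[0,0,0],[0,0,0]],"hand":[0.1,0.1,0.1]}' |grep -E "pos|cont" && python3 -m jog '{"xyz":[[0,0,0.05],[0,0,0.05],[0,0,0.05]],"dr":[[0,0,0],[0,0,0],[0,0,0]],"hand":[0.1,0.1,0.1]}'|grep -E "pos|cont"
```

```text
position: [658.6, -157.5, 136.5]
contact_force: [0.8, 0.6, -1.0]
position: [658.7, -157.5, 136.2]
contact_force: [-0.3, 0.3, -0.7]
```

```bash
python3 -m jog '{"xyz":[[0,0,0.05],[0,0,0.05],[0,0,0.05]],"dr":[[0,0,0],[0,0,0],[0,0,0]],"hand":[0.1,0.1,0.1]}' |grep -E "pos|cont" && python3 -m jog '{"xyz":[[0,0,0.05],[0,0,0.05],[0,0,0.05]],"dr":[[0,0,0],[0,0,0],[0,0,0]],"hand":[0.1,0.1,0.1]}'|grep -E "pos|cont"
```

```text
position: [658.7, -157.5, 135.7]
contact_force: [0.1, -0.1, -0.1]
position: [658.7, -157.5, 135.1]
contact_force: [0.4, -0.3, -1.1]
```

```bash
python3 -m jog '{"xyz":[[0,0,0.05],[0,0,0.05],[0,0,0.05]],"dr":[[0,0,0],[0,0,0],[0,0,0]],"hand":[0.1,0.1,0.1]}' |grep -E "pos|cont"
```

```text
position: [658.7, -157.5, 134.6]
contact_force: [-0.3, -0.7, -0.3]
```

```bash
python3 -m jog '{"xyz":[[0,0,0.05],[0,0,0.05],[0,0,0.05]],"dr":[[0,0,0],[0,0,0],[0,0,0]],"hand":[0.1,0.1,0.1]}' |grep -E "pos|cont"
python3 - <<'E'
from h import *
im=snap('side','side1.png');a=cv2.imread('pics/side0.png');b=cv2.imread('pics/side1.png')
cv2.imwrite('pics/cmp1.png',np.vstack([cv2.resize(x[150:250,220:370],(450,300),interpolation=2) for x in(a,b)]))
print([arm.sense()[k] for k in('position','contact_force')])
E
```

```text
position: [658.7, -157.5, 134.1]
contact_force: [0.0, -0.3, 0.0]
[array([ 658.68, -157.5 ,  134.12]), array([-0.03,  0.2 , -0.04])]
```

View pics/cmp1.png

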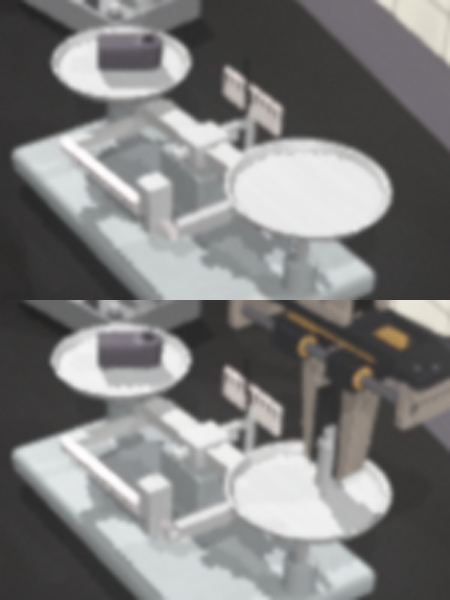

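Comparison crop: the beam is still at the load-down stop and the weight's foot is at the pan floor, about (325,478). The wrist force has risen by about the weight's own 1 N, so this looks like contact; one more small step to confirm.

```bash
python3 -m jog '{"xyz":[[0,0,0.05],[0,0,0.05],[0,0,0.05]],"dr":[[0,0,0],[0,0,0],[0,0,0]],"hand":[0.1,0.1,0.1]}' |grep -E "pos|cont"
```

```text
position: [658.7, -157.5, 133.6]
contact_force: [0.3, -0.3, 0.5]
```

```bash
python3 -m jog '{"xyz":[[0,0,0],[0,0,0],[0,0,0],[0,0,0],[0,0,0]],"dr":[[0,0,0],[0,0,0],[0,0,0],[0,0,0],[0,0,0]],"hand":[0.27,0.35,0.4,0.45,0.5]}' && python3 -m jog '{"xyz":[[0,0,-2],[0,0,-5],[-3,0.6,-9],[-7,1,-9],[-9,1,-9]],"dr":[[0,0,0],[0,0,0],[0,0,0],[0,0,0],[0,0,0]],"hand":[0.5,0.5,0.5,0.5,0.5]}'
python3 -m jog '{"xyz":[[0,0,0],[0,0,0],[0,0,0],[0,0,0],[0,0,0]],"dr":[[0,0,0],[0,0,0],[0,0,0],[0,0,0],[0,0,0]],"hand":[0.5,0.5,0.5,0.5,0.5]}'
python3 - <<'E'
from h import *
snap('side','side2.png');im=snap('wrist','wr3.png');a=cv2.imread('pics/side0.png');b=cv2.imread('pics/side2.png');c=cv2.imread('pics/wr3.png')
t=np.hstack([cv2.resize(x[150:250,220:370],(400,267),interpolation=2) for x in(a,b)])
cv2.imwrite('pics/cmp2.png',np.vstack([t,np.hstack([cv2.resize(c,(427,320)),np.zeros((320,373,3),np.uint8)])]))
print([arm.sense()[k] for k in('position','clock')])
E
```

```text
clock: 10.2
position: [658.7, -157.5, 133.6]
orientation: [0.99, 0.138, -0.0, 0.0]
contact_force: [-0.5, -0.3, -1.0]
gripper_width: 45.5
gripper_force: 0.0
clock: 10.7
position: [573.9, -193.2, 225.7]
orientation: [0.991, 0.137, 0.001, 0.001]
contact_force: [-0.0, -0.6, -0.5]
gripper_width: 45.8
gripper_force: 0.0
clock: 11.2
position: [575.3, -191.3, 223.3]
orientation: [0.99, 0.138, -0.0, -0.0]
contact_force: [-0.2, -1.5, -1.5]
gripper_width: 45.9
gripper_force: 0.0
[array([ 575.16, -191.47,  223.34]), 11.3]
```

View pics/cmp2.png

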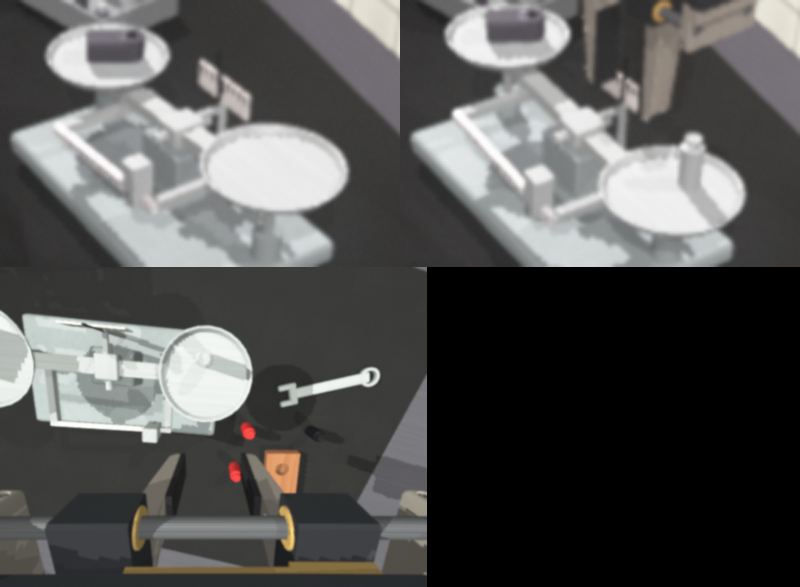

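The view shows the weight upright on the pan. The weight pan has sunk, so 100 g plus the poise outweighs the flyweight: one weight is enough, and the other stays in the block. Next I build a tilt measure and locate the poise.

```bash
cat >> h.py <<'E'
C=np.array([615.5,-36.,0]);YAW=10.6
c_,s_=np.cos(np.radians(YAW)),np.sin(np.radians(YAW));B=np.array([[c_,-s_,0],[s_,c_,0],[0,0,1]])
def toB(p): return B.T@(np.array(p)-C)
def toW(p): return B@np.array(p,float)+C
def tilt(c):
    "beam tilt from the load pan's shift against the first picture (at the +0.10 stop)"
    ref=cv2.imread(f'pics/{c}0.png');cur=cv2.cvtColor(snap(c),cv2.COLOR_RGB2BGR)
    x0,y0,x1,y1={'side':(236,156,288,186),'scene':(262,163,312,203)}[c]
    f=6;up=lambda a:cv2.resize(a,None,fx=f,fy=f,interpolation=cv2.INTER_CUBIC)
    m=9;T=up(ref[y0:y1,x0:x1]);I=up(cur[y0-m-8:y1+m,x0-m:x1+m])
    r=cv2.matchTemplate(I,T,cv2.TM_CCOEFF_NORMED);_,v,_,l=cv2.minMaxLoc(r)
    dv=np.array([l[0]/f-m,l[1]/f-m-8]);K=cal(c);p=np.array([591.5,92.1,97])
    g=proj(K,p+[0,0,26])-proj(K,p);return 0.1-0.2*(dv@g)/(g@g),dv,g,round(v,3)
E
python3 - <<'E'
from h import *
print(tilt('side'),tilt('scene'))
snap('wrist','wr4.png');W=cal('wrist');K={'wrist':W,'scene':cal('scene'),'side':cal('side')};rs=[]
for c in K:
    for n in('poise_top','poise'):
        for b in arm.boxes_of(c,n)[:2]:
            r=rectpx(b['rect']);q=((r[0]+r[2])/2,(r[1]+r[3])/2);print(c,n,np.array(r),round(b['confidence'],2),toB(atz(K[c],q,91)))
for P in ([-85,-55,91],):
    print([proj(K[c],toW(P)) for c in K])
print(toW([-85,-55,96]),shift(toW([-85,-55,140]),YAW))
im=cv2.imread('pics/wr4.png')[175:230,140:240];cv2.imwrite('pics/poise.png',cv2.resize(im,(700,385),interpolation=2))
E
```

```text
(np.float64(-0.07765600254248584), array([ 0.  , -7.67]), array([-0.03, -8.63]), 0.951) (np.float64(-0.07823075277699632), array([ 0.5, -5.5]), array([ 0.41, -6.18]), 0.956)
wrist poise [165.22 186.89 194.3  211.2 ] 0.56 [-89.59 -56.92  91.  ]
scene poise_top [173.88 191.69 220.42 230.59] 0.65 [ -13.5  -126.42   91.  ]
scene poise_top [208.18 178.91 219.39 195.  ] 0.64 [-74.85 -58.32  91.  ]
scene poise [192.82 206.02 204.6  223.18] 0.21 [  -1.03 -126.09   91.  ]
side poise_top [267.21 215.39 279.81 233.32] 0.55 [-92.71 -75.69  91.  ]
side poise [266.5  209.82 276.79 232.7 ] 0.61 [-90.17 -64.    91.  ]
[array([178.19, 195.23]), array([213.71, 184.02]), array([271.44, 218.47])]
[ 542.07 -105.7    96.  ] (array([-0.8 , -9.17,  8.36]), array([ 0.  , -0.  ,  5.26]))
```

View pics/poise.png

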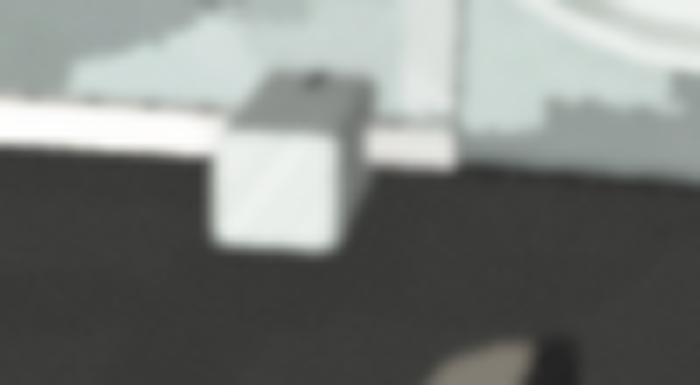

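The poise's top face shows at about (180,202) in the wrist picture, sharp and unobstructed.

```bash
python3 - <<'E'
from h import *
p=atz(cal('wrist'),(179.7,202.1),106);print(p,toB(p))
p[2]=140;print(shift(p,YAW))
E
```

```text
[ 539.86 -112.2   106.  ] [-88.37 -60.98 106.  ]
(array([-1.19, -8.61,  8.36]), array([ 0.  , -0.  ,  5.26]))
```

```bash
python3 -m jog '{"xyz":[[-0.5,-3,0],[-1,-6,2],[-1.2,-8.6,5],[-1.2,-8.6,8],[-1.2,-8.6,8.4]],"dr":[[0,0,2],[0,0,4],[0,0,5.3],[0,0,5.3],[0,0,5.3]],"hand":[0.43,0.43,0.43,0.43,0.43]}'; python3 -m jog '{"xyz":[[0,0,0],[0,0,0]],"dr":[[0,0,0],[0,0,0]],"hand":[0.43,0.43]}'
python3 - <<'E'
from h import *
snap('wrist','wr5.png');W=cal('wrist');s=arm.sense()
print(s['position'],s['gripper_width'],shift([540,-112,97],YAW))
print(tilt('scene'),tilt('side'))
im=cv2.imread('pics/wr5.png');snap('scene','sc5.png');b=cv2.imread('pics/sc5.png')[150:240,160:320]
snap('side','si5.png');d=cv2.imread('pics/si5.png')[140:250,220:370]
cv2.imwrite('pics/v5.png',np.vstack([cv2.resize(im[150:],(560,256)),np.hstack([cv2.resize(b,(400,225)),cv2.resize(d,(307,225))])[:,:560] if 0 else cv2.resize(np.hstack([cv2.resize(b,(400,225)),cv2.resize(d,(307,225))]),(560,178))]))
E
```

```text
clock: 12.25
position: [537.0, -110.5, 135.8]
orientation: [0.996, 0.093, -0.003, -0.002]
contact_force: [0.2, 0.6, 0.5]
gripper_width: 40.0
gripper_force: 0.0
clock: 12.45
position: [541.1, -113.2, 141.5]
orientation: [0.996, 0.092, 0.001, 0.001]
contact_force: [0.6, -0.2, 0.2]
gripper_width: 39.4
gripper_force: 0.0
[ 541.21 -113.35  141.67] 39.464604231550446 (array([-0.11, -0.16,  4.47]), array([ 0.12, -0.16, -0.08]))
(np.float64(-0.07787842212315954), array([ 0.33, -5.5 ]), array([ 0.41, -6.18]), 0.947) (np.float64(-0.0894044590415661), array([-2.  , -8.17]), array([-0.03, -8.63]), 0.564)
```

View pics/v5.png

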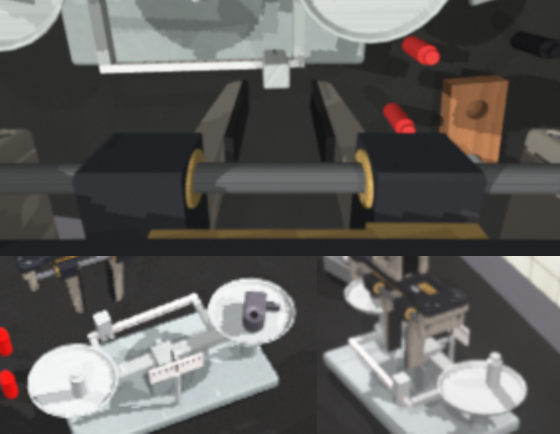

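The fingers straddle the poise: in the wrist view the poise is centred between the pads, and from the scene camera the load pan is unobstructed. I descend beside the poise without touching it.

```bash
python3 -m jog '{"xyz":[[-0.1,-0.1,1],[-0.1,-0.1,2],[-0.1,-0.1,3],[-0.1,-0.1,4],[-0.1,-0.1,4.4]],"dr":[[0,0,0],[0,0,0],[0,0,0],[0,0,0],[0,0,0]],"hand":[0.43,0.43,0.43,0.43,0.43]}'; python3 -m jog '{"xyz":[[0,0,0],[0,0,0]],"dr":[[0,0,0],[0,0,0]],"hand":[0.43,0.43]}'
python3 - <<'E'
from h import *
print(tilt('scene'))
E
```

```text
clock: 13.2
position: [537.5, -111.0, 93.6]
orientation: [0.996, 0.092, -0.001, -0.001]
contact_force: [0.2, 0.5, 1.0]
gripper_width: 39.4
gripper_force: 0.0
clock: 13.4
position: [538.8, -111.6, 95.7]
orientation: [0.996, 0.092, 0.0, 0.0]
contact_force: [-0.0, 0.2, 0.4]
gripper_width: 39.7
gripper_force: 0.0
(np.float64(-0.07823075277699632), array([ 0.5, -5.5]), array([ 0.41, -6.18]), 0.948)
```

```bash
python3 -m jog '{"xyz":[[0,-0.2,0],[0,-0.4,0],[0,-0.6,0],[0,-0.8,0],[0,-0.9,0]],"dr":[[0,0,0],[0,0,0],[0,0,0],[0,0,0],[0,0,0]],"hand":[0.43,0.43,0.43,0.43,0.43]}'; python3 -m jog '{"xyz":[[0,-0.2,0],[0,-0.4,0],[0,-0.6,0],[0,-0.8,0],[0,-1,0]],"dr":[[0,0,0],[0,0,0],[0,0,0],[0,0,0],[0,0,0]],"hand":[0.43,0.43,0.43,0.43,0.43]}'; python3 -m jog '{"xyz":[[0,0,0],[0,0.4,0],[0,0.8,0],[0,0.8,0],[0,0.8,0]],"dr":[[0,0,0],[0,0,0],[0,0,0],[0,0,0],[0,0,0]],"hand":[0.43,0.43,0.43,0.43,0.43]}'; python3 -m jog '{"xyz":[[0,0,0],[0,0,0],[0,0,0],[0,0,0],[0,0,0]],"dr":[[0,0,0],[0,0,0],[0,0,0],[0,0,0],[0,0,0]],"hand":[0.43,0.43,0.43,0.43,0.43]}'
python3 - <<'E'
from h import *
print(tilt('scene'),arm.sense()['position'],toB(arm.sense()['position']))
E
```

```text
clock: 13.95
position: [536.9, -102.4, 95.6]
orientation: [0.996, 0.092, 0.0, -0.0]
contact_force: [-0.2, -0.1, 0.7]
gripper_width: 39.6
gripper_force: 0.0
clock: 14.45
position: [535.2, -92.8, 95.7]
orientation: [0.996, 0.092, 0.0, 0.0]
contact_force: [-0.3, -4.0, 0.3]
gripper_width: 39.6
gripper_force: 1.4
clock: 14.95
position: [536.5, -100.6, 95.4]
orientation: [0.996, 0.092, -0.0, -0.0]
contact_force: [0.7, 0.3, 0.1]
gripper_width: 39.7
gripper_force: 0.0
clock: 15.45
position: [536.6, -100.6, 95.6]
orientation: [0.996, 0.092, 0.0, -0.0]
contact_force: [-1.3, 0.4, -0.4]
gripper_width: 39.5
gripper_force: 0.0
(np.float64(-0.0349272073800114), array([ 0.33, -4.17]), array([ 0.41, -6.18]), 0.958) [ 536.63 -100.62   95.65] [-89.41 -49.01  95.65]
```

```bash
python3 -m jog '{"xyz":[[0,-0.4,0],[0,-0.7,0],[0,-0.9,0],[0,-1.1,0],[0,-1.25,0]],"dr":[[0,0,0],[0,0,0],[0,0,0],[0,0,0],[0,0,0]],"hand":[0.43,0.43,0.43,0.43,0.43]}'; python3 -m jog '{"xyz":[[0,-0.15,0],[0,-0.25,0],[0,-0.25,0],[0,0.3,0],[0,0.6,0]],"dr":[[0,0,0],[0,0,0],[0,0,0],[0,0,0],[0,0,0]],"hand":[0.43,0.43,0.43,0.43,0.43]}'; python3 -m jog '{"xyz":[[0,0,0],[0,0,0],[0,0,0],[0,0,0],[0,0,0]],"dr":[[0,0,0],[0,0,0],[0,0,0],[0,0,0],[0,0,0]],"hand":[0.43,0.43,0.43,0.43,0.43]}';python3 -m jog '{"xyz":[[0,0,0],[0,0,0],[0,0,0],[0,0,0],[0,0,0]],"dr":[[0,0,0],[0,0,0],[0,0,0],[0,0,0],[0,0,0]],"hand":[0.43,0.43,0.43,0.43,0.43]}'
python3 - <<'E'
from h import *
print(tilt('scene'),tilt('scene'),arm.sense()['position'],toB(arm.sense()['position']))
E
```

```text
clock: 16.0
position: [534.4, -88.7, 95.9]
orientation: [0.996, 0.092, 0.0, 0.001]
contact_force: [-0.5, -2.8, 0.3]
gripper_width: 39.6
gripper_force: 1.2
clock: 16.5
position: [535.5, -94.3, 95.4]
orientation: [0.996, 0.092, 0.0, -0.0]
contact_force: [0.3, -0.2, -0.4]
gripper_width: 39.5
gripper_force: 0.0
clock: 17.0
position: [535.4, -94.2, 95.6]
orientation: [0.996, 0.092, -0.0, -0.0]
contact_force: [-0.1, 0.1, -0.6]
gripper_width: 39.8
gripper_force: 0.0
clock: 17.5
position: [535.4, -94.2, 95.6]
orientation: [0.996, 0.092, 0.0, -0.0]
contact_force: [0.1, 0.4, -0.1]
gripper_width: 39.2
gripper_force: 0.0
(np.float64(-0.0023614656688135394), array([ 0.17, -3.17]), array([ 0.41, -6.18]), 0.962) (np.float64(-0.0023614656688135394), array([ 0.17, -3.17]), array([ 0.41, -6.18]), 0.962) [535.39 -94.25  95.58] [-89.45 -42.52  95.58]
```

```bash
python3 -m jog '{"xyz":[[0,0,-1],[0,0,-4],[0,0,-8],[0,0,-12],[0,0,-12]],"dr":[[0,0,0],[0,0,0],[0,0,0],[0,0,0],[0,0,0]],"hand":[0.43,0.43,0.43,0.43,0.43]}'|grep pos; python3 -m jog '{"xyz":[[-3,3,0],[-7,7,0],[-10,11,0],[-12,15,0],[-12,15,0]],"dr":[[0,0,0],[0,0,0],[0,0,0],[0,0,0],[0,0,0]],"hand":[0.43,0.43,0.43,0.43,0.43]}'|grep pos; python3 -m jog '{"xyz":[[0,0,0],[0,0,0],[0,0,0],[0,0,0],[0,0,0]],"dr":[[0,0,0],[0,0,0],[0,0,0],[0,0,0],[0,0,0]],"hand":[0.43,0.43,0.43,0.43,0.43]}'
python3 - <<'E'
from h import *
print(tilt('scene'),tilt('side'))
snap('scene','sc9.png');snap('side','si9.png')
a=cv2.imread('pics/sc9.png')[155:255,110:320];b=cv2.imread('pics/si9.png')[150:250,220:370]
z=[cv2.imread('pics/sc9.png')[185:220,225:275],cv2.imread('pics/scene0.png')[185:220,225:275]]
cv2.imwrite('pics/v9.png',np.vstack([np.hstack([cv2.resize(a,(440,300),interpolation=2),cv2.resize(b,(360,300),interpolation=2)]),np.hstack([cv2.resize(q,(400,280),interpolation=2) for q in z])]))
E
```

```text
position: [539.1, -95.7, 223.4]
position: [442.8, -268.3, 215.7]
clock: 19.1
position: [445.3, -262.9, 215.6]
orientation: [0.996, 0.093, 0.0, -0.0]
contact_force: [-0.8, 0.9, -0.4]
gripper_width: 39.8
gripper_force: 0.0
(np.float64(-0.0023614656688135394), array([ 0.17, -3.17]), array([ 0.41, -6.18]), 0.965) (np.float64(-0.12000379678579343), array([ 1.67, -9.5 ]), array([-0.03, -8.63]), 0.184)
```

View pics/v9.png

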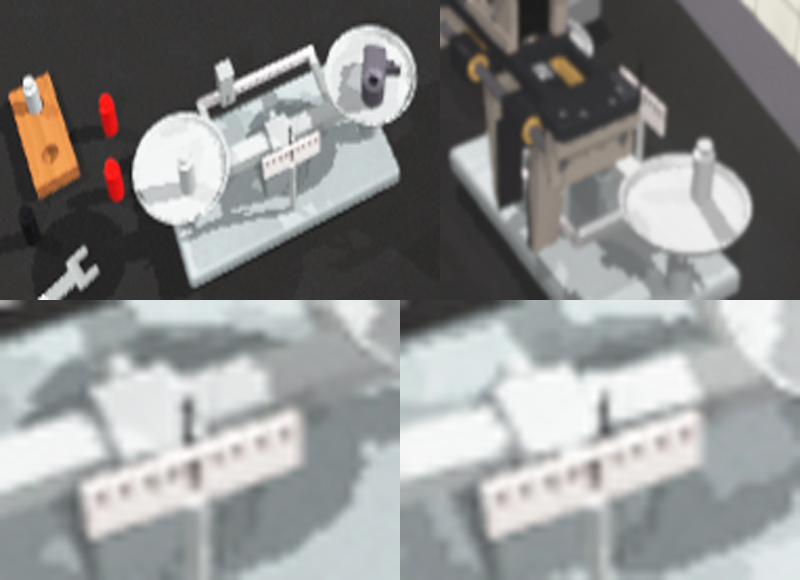

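The scene crop shows the beam level, the pointer at the scale's centre mark, the weight upright on the pan and the other weight in its block. I clear the side camera's view for an independent check.

```bash
python3 -m jog '{"xyz":[[-4,3,0],[-8,6,0],[-12,9,0],[-15,12,0],[-15,12,0]],"dr":[[0,0,0],[0,0,0],[0,0,0],[0,0,0],[0,0,0]],"hand":[0.43,0.43,0.43,0.43,0.43]}'|grep pos; python3 -m jog '{"xyz":[[-4,3,0],[-8,6,0],[-8,6,0],[-8,6,0]],"dr":[[0,0,0],[0,0,0],[0,0,0],[0,0,0]],"hand":[0.43,0.43,0.43,0.43]}'|grep pos
python3 - <<'E'
from h import *
print(tilt('scene'),tilt('side'))
E
```

```text
position: [316.5, -412.7, 215.7]
position: [251.9, -482.6, 215.4]
(np.float64(-0.0023614656688135394), array([ 0.17, -3.17]), array([ 0.41, -6.18]), 0.973) (np.float64(-0.004276349318415612), array([ 0. , -4.5]), array([-0.03, -8.63]), 0.96)
```

Both cameras read between -0.002 and -0.004 rad, well inside the 0.015 limit.

```bash
python3 -c "
from workcell import arm
print(arm.sign_off())"
```

```text
the job is handed in; nothing more can be done
None
```

I handed the job in: one 100 g weight is on the right pan, the other is still in its block, and the beam floats level to about -0.003 rad on both cameras with the hand well clear; I estimate the flyweight at about 190 g.

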